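# Clamp the block in the guarded jig with the four-winged nut

## Task

Push the wooden block in the clamping jig all the way back, squarely against its steel stop, and only then clamp it there: turn the four-winged nut clockwise, stroke by stroke through the gap that the sheet guard leaves, until the clamp bar's rubber foot holds the block snugly (about 0.32 N m at the nut). Do not overtighten, do not knock against the guard, and leave the thread spool and the sanding block where they are.

Things in the scene. Friction and masses are not known exactly. Their poses are not given: they have to be found in the camera images.
- press_block: Loose plain pine block, 60 (its x) x 120 (its y) x 42 mm high, about 0.3 kg. Origin at the centre of its underside. It stands on the jig's board, long side across the jig, between two low side rails with about 6 mm play each side, pulled out towards the robot 35 to 60 mm from the stop.
- clamp_jig: Jig fixed to the bench: pale wooden board 225 x 160 x 18 mm, from x = -155 to +70 mm. Origin on the bench top under the vertical stud that carries the nut; x points from the open mouth (robot side) to the back, y left, z up. Two side rails at y = +-71 mm, 10 mm wide, x = -140 to -35 mm, tops 32 mm over the bench. The stud ends 128 mm over the bench.
- back_stop (a point): Middle of the upper front edge of the jig's fixed steel back stop, a rail 110 mm wide, 42 mm over the bench, 30 mm in front of the stud axis; axes as the jig's. The block is home when its rear face lies on the stop: its centre is then 60 mm in front of the stud axis.
- nut_guard: Fixed grey sheet guard over the rear half of the nut; origin and axes as the jig's. Top plate x = +6 to +62 mm, y = +-63 mm, 130 to 134 mm over the bench; side walls under it at y = +-61 mm. The wings pass beneath the plate; fingers from above reach them only in front of it (x below +6 mm). More than 20 N on it is a knock.
- clamp_bar: Steel bar 122 x 40 x 10 mm along the jig's x, from 78 mm in front of the stud axis to 44 mm behind it; origin at its underside on that axis. It slides straight down 4 mm for each radian the nut is turned clockwise seen from above, and stays where the nut leaves it.
- foot_mount (a point): Point on the underside of the clamp bar, 60 mm in front of the stud axis, where a rubber-tipped foot screw (20 mm across) sticks down by 12 to 16 mm, its setting unknown. 1.2 to 3.4 rad of turning bring it to the block; from there the clamping force climbs by about 120 N per radian. Read the torque while the nut turns: at rest its friction hides it. Right is 12 to 60 N; over 90 N bruises.
- nut_top (a point): On the nut's axis, level with the wing tops, 38 mm over the bar's underside; turns and sinks with the nut. Hub 21 mm across; four upright wings along its +-x and +-y, 7 mm thick, 21 mm high, out to 42 mm. Turning takes 0.20 N m of dry friction (holds up to 50 N of clamping) plus 0.004 N m per N of clamping. Aim for 0.32 N m: 7.8 N square on a wing's end.
- thread_spool: Loose wooden spool of thread, 45 mm across, 59 mm high, standing on the bench to the left of the jig; origin at the centre of its underside. A bystander.
- sanding_block: Loose sanding block, 65 x 111 x 34 mm, lying on the bench to the right of the jig; origin at the centre of its underside. A bystander.

How it is judged:
By the outcome, as a careful person would: the job done as asked, in the order asked, and still so for the second after the job is handed in, with the robot touching nothing.
It also fails if it takes over 70 s, if anything falls off the work surface, if the arm or the gripper's body presses on something with over 40 N, if the wrist force passes 120 N, or if a joint passes its speed limit or range.

## Robot

A 6-joint arm with a two-finger parallel gripper is mounted at the origin on the work surface; the furniture and walls round the work are solid. World frame = base frame: x ahead of the robot, y to its left, z up, the work surface at z = 0. Lengths are in m, angles in rad, forces in N, time in s.
With the tool pointing down it reaches from about 0.275 to 0.825 m from the base axis. Payload 4.9 kg.
Tool frame: the origin (TCP) lies midway between the tips of the shut fingers; the grasp point (between the pads) lies 19 mm behind it (grip_point_offset is the distance from the TCP to the grasp point, in m); z points along the fingers, y is the line along which they close (so a half turn about z gives the same grasp; the last joint's range is limited). The gripper opens to 85 mm and grips with 20 to 120 N. Pads are 22 mm wide; open, the fingers measure 114 mm over their backs; the gripper's body (76 mm by 85 mm) begins 54 mm behind the grasp point. The pads swing forward as they close: fully open they stand 13 mm farther back than shut.
Start: joints at [-1.426, 0.326, -0.193, 1.052, 0, 1.437], TCP at [0.151, -0.529, 0.231] pointing down, gripper open.
Joint ranges: [-2.65, 2.65], [-0.97, 1.79], [-1.3, 1.35], [-1.93, 2.1], [-1.47, 1.37], [-3.14, 3.14]. Speed limits (rad/s): [2.57, 2.57, 3.14, 3.14, 3.14, 3.14].

## Interface

Orientations are given as a rotation vector (axis times angle).
In Python, from cell import * gives the robot as it stands. Calls block until the motion is done:
- movep(position, orientation): joint-space move of the TCP to a pose.
- move_l(position, velocity=0.15, rot=None, until_force=None): straight line of the TCP; rot=None keeps the orientation; velocity is the mean speed in m/s. With until_force (N) it stops when the force on the tool has changed by that much, and returns True; else False.
- set_joints(angles): joint-space move.
- let_go() and grab(newtons=None): open the fingers fully, or close them until they stop; newtons is the grip in N (None keeps the last).
- sleep(seconds).
- ik(position, orientation): joint angles nearest the present ones, or None.
- get_state(): the state.
- grab_frame(name): name is "scene" or "top" or "wrist"; returns a dict with "img" (384x512x3 uint8, red, green, blue), "fx", "fy", "cx", "cy" (pixels), "k1" (the pictures are not rectified: a ray, as slopes to the right and down, at radius r is drawn at 1 + k1 r^2 times it, then the intrinsics apply), "cam_to_world" (4x4, takes a point from camera to world coordinates); the wrist camera has in their place "T_tool_cam" (4x4, takes a point from camera to tool coordinates, whose origin is the TCP and whose axes are the flange's). Camera axes: x right, y down, z forward; pixel columns grow to the right and rows downward; lengths in m; the calibration is good to about 2 mm. A picture is of the moment at which its call begins: read the wrist's pose just before it. There is no depth.
A pose or a line that the arm cannot do raises MotionError and nothing moves.
- sign_off(): hands the job in; it is judged then, once.
Trained networks look in the newest picture that a camera, given by its name, has taken for a name from the list of things; names that differ only in an ending like _2 or _b are one class to them, and where a whole thing is asked for, a point or a joint stands for the part that bears it (a point fixed in the world has none). Each returns a list of dicts, best first, with "score" (0 to 1); they miss things now and then, are a little off and sometimes report something else, mostly with a low value. They report only what shows in the picture. A call takes as long as a camera call.
- spot_in(camera, name): "centre" ([column, row] in pixels, amid what is visible of it).
- silhouettes(camera, name): "mask" (384x512 bool, what is visible of it) and "centre" ([column, row] in pixels, amid what is visible of it).
- tip_of(camera, name): "centre" ([column, row] in pixels: a listed point, or the origin of a listed thing).
The state is a dict: "clock": time; "q": joint angles; "joint_velocities": joint speeds; "tau": joint torques, N m; "position": TCP position; "eef_rot": TCP orientation; "contact_force": force on the tool from outside, world axes, zero at the start; "wrist_torque": the same for the moment, N m; "finger_gap": opening from 0.0 (shut) to 1.0 (fully open); "grasp_force": force on a finger pad.
Only numpy, scipy, OpenCV 4.12 (cv2) and the standard library are available. Lean on these libraries where they do the work, as an engineer would, in place of code of your own. Each camera call takes 0.05 s, during which the arm holds its last target. There are 200 camera calls.

## Working session

There is one attempt and no reset: what is moved stays moved. The work goes in short steps, each a Python script; the robot and the scene stay as the last script left them, time stands still between calls to the robot, and variables do not carry over. Pictures are saved under pics/ and viewed, at most 10 in all, crops included, and the job is handed in when it is done.

```bash
mkdir -p pics; ls
python3 - <<'E'
from cell import *
import cv2,numpy as np
s=get_state();print(s)
ims=[]
for c in ("scene","top"):
    f=grab_frame(c);ims.append(f["img"])
    print(c,f["fx"],f["fy"],f["cx"],f["cy"],f["k1"],np.round(f["cam_to_world"],4).tolist())
    for n in ("press_block","clamp_jig","back_stop","nut_guard","clamp_bar","foot_mount","nut_top","thread_spool","sanding_block"):
        print(n,[(np.round(d["centre"],1).tolist(),round(d["score"],2)) for d in tip_of(c,n)[:2]])
    cv2.imwrite(f"pics/{c}0.png",cv2.resize(f["img"][:,:,::-1],(800,600)))
E
```

```text
pics
{'clock': 0.0, 'q': array([-1.42621858e+00,  3.26945744e-01, -1.93588193e-01,  1.05199716e+00,
        2.33021379e-05,  1.43659695e+00]), 'joint_velocities': array([ 0.00028068, -0.00140483,  0.00104113,  0.00080793, -0.00054257,
       -0.00020502]), 'tau': array([ 5.48602493e-04, -4.43399227e+01,  2.62437594e+01,  1.55291695e-02,
        4.18234237e-06, -1.53052600e-06]), 'position': array([ 0.1512827 , -0.5281796 ,  0.23049919]), 'eef_rot': array([-3.10940473e+00, -4.36244386e-01, -2.24497207e-05]), 'contact_force': array([0.39237544, 0.67546052, 0.23831665]), 'wrist_torque': array([-0.02445816, -0.00843503, -0.03417615]), 'grasp_force': 0.0, 'finger_gap': 0.9993840414757005}
scene 365.54539776195054 365.54539776195054 252.95045351073188 191.21170195795744 0.008087004826277434 [[-0.6573, -0.5562, 0.5085, 0.171], [-0.7534, 0.5012, -0.4256, 0.3947], [-0.0182, -0.6629, -0.7485, 0.732], [0.0, 0.0, 0.0, 1.0]]
press_block [([296.2, 243.5], 0.83)]
clamp_jig [([260.2, 220.3], 0.85)]
back_stop [([274.9, 215.0], 0.58)]
nut_guard []
clamp_bar [([263.3, 198.2], 0.73), ([271.2, 215.9], 0.42)]
foot_mount [([281.2, 210.2], 0.63)]
nut_top [([262.4, 185.7], 0.77)]
thread_spool [([218.9, 244.6], 0.88)]
sanding_block [([306.5, 186.4], 0.87), ([282.3, 214.5], 0.48)]
top 372.66565983004637 372.66565983004637 250.58381186598933 192.85823495585146 0.03939039763936868 [[0.0293, -0.999, 0.034, 0.5625], [-0.9993, -0.03, -0.0208, 0.0567], [0.0218, -0.0334, -0.9992, 0.9518], [0.0, 0.0, 0.0, 1.0]]
press_block [([260.9, 237.3], 0.82)]
clamp_jig [([259.2, 196.9], 0.62), ([206.6, 188.2], 0.57)]
back_stop [([257.9, 208.0], 0.84)]
nut_guard [([261.4, 191.4], 0.61)]
clamp_bar [([260.2, 190.9], 0.95)]
foot_mount [([259.9, 219.8], 0.85)]
nut_top [([261.8, 193.7], 0.48)]
thread_spool [([208.5, 192.3], 0.79), ([262.2, 192.1], 0.31)]
sanding_block [([321.9, 202.3], 0.6)]
```

View pics/scene0.png

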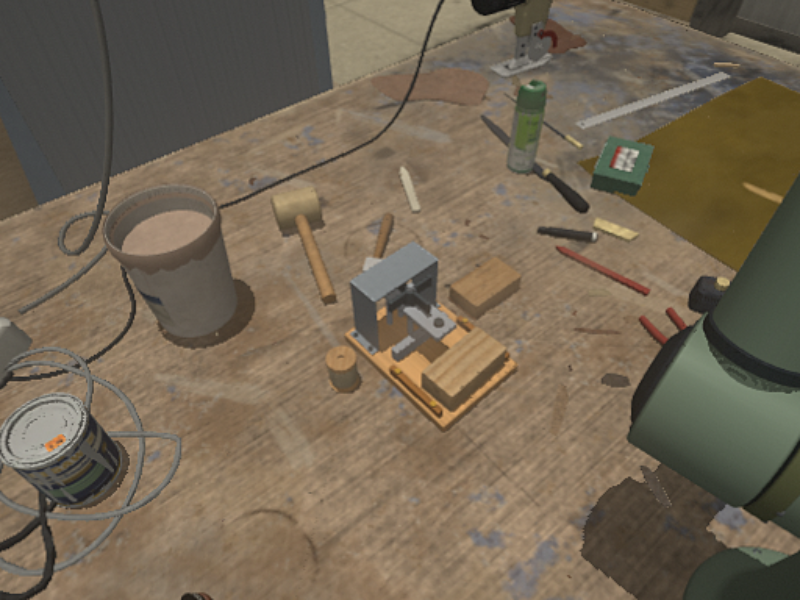

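View pics/top0.png

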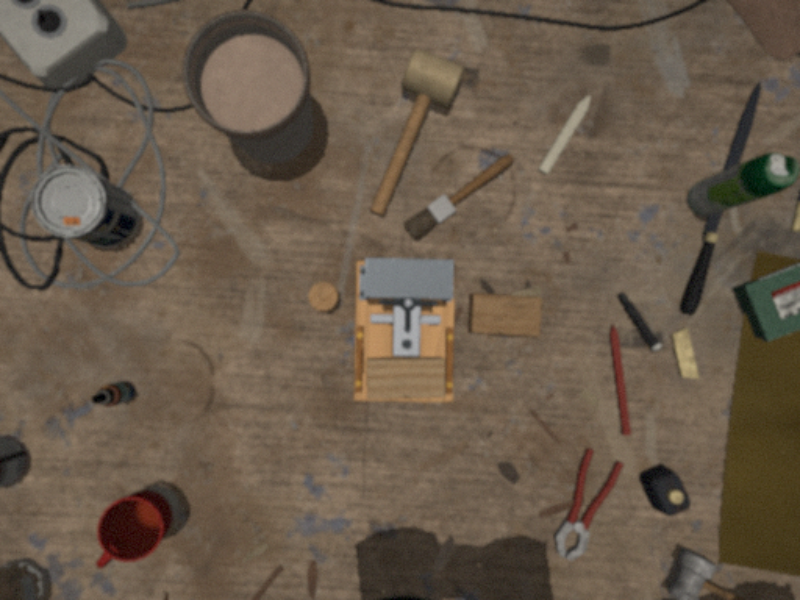

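```bash
cat > h.py <<'E'
from cell import *
import numpy as np,cv2
from scipy.spatial.transform import Rotation as R
from scipy.optimize import least_squares
def ray(f,px,M=None):
    K=np.array([[f["fx"],0,f["cx"]],[0,f["fy"],f["cy"]],[0,0,1]])
    p=cv2.undistortPoints(np.array([[px]],float),K,np.array([f["k1"],0,0,0,0.]))[0,0]
    M=f["cam_to_world"] if M is None else M
    d=M[:3,:3]@np.array([p[0],p[1],1]);return M[:3,3],d/np.linalg.norm(d)
def atz(f,px,z,M=None):
    o,d=ray(f,px,M);return o+d*(z-o[2])/d[2]
def proj(f,P,M=None):
    M=f["cam_to_world"] if M is None else M
    P=(np.atleast_2d(P)-M[:3,3])@M[:3,:3]
    x=P[:,:2]/P[:,2:];r=(x**2).sum(1,keepdims=True);x=x*(1+f["k1"]*r)
    return x*[f["fx"],f["fy"]]+[f["cx"],f["cy"]]
def down(yaw): # tool z down, tool y at world angle yaw
    y=np.array([np.cos(yaw),np.sin(yaw),0]);z=np.array([0,0,-1.]);return R.from_matrix(np.c_[np.cross(y,z),y,z]).as_rotvec()
E
python3 - <<'E'
from h import *
Z=dict(press_block=.018,clamp_jig=0,back_stop=.042,thread_spool=0,sanding_block=0)
for c in("scene","top"):
    f=grab_frame(c)
    for n,z in Z.items():
        for d in tip_of(c,n)[:1]: print(c,n,np.round(atz(f,d["centre"],z),4))
    for n in("nut_top","clamp_bar","foot_mount"):
        for d in tip_of(c,n)[:1]: print(c,n,[np.round(atz(f,d["centre"],z),4).tolist() for z in(.07,.09,.11,.125)])
E
```

```text
scene press_block [0.4751 0.0219 0.018 ]
scene clamp_jig [0.5847 0.0241 0.    ]
scene back_stop [0.5543 0.0183 0.042 ]
scene thread_spool [0.6041 0.1491 0.    ]
scene sanding_block [ 0.5915 -0.1524  0.    ]
scene nut_top [[0.6253, -0.0076, 0.07], [0.6116, 0.0046, 0.09], [0.5978, 0.0167, 0.11], [0.5876, 0.0258, 0.125]]
scene clamp_bar [[0.5834, 0.0165, 0.07], [0.571, 0.0279, 0.09], [0.5585, 0.0394, 0.11], [0.5491, 0.0479, 0.125]]
scene foot_mount [[0.5237, 0.0094, 0.07], [0.513, 0.021, 0.09], [0.5024, 0.0327, 0.11], [0.4944, 0.0414, 0.125]]
top press_block [0.4817 0.0092 0.018 ]
top clamp_jig [0.5915 0.0163 0.    ]
top back_stop [0.5578 0.0174 0.042 ]
top thread_spool [0.5968 0.156  0.    ]
top sanding_block [ 0.5759 -0.1541  0.    ]
top nut_top [[0.595, 0.0154, 0.07], [0.5942, 0.0163, 0.09], [0.5935, 0.0173, 0.11], [0.5929, 0.018, 0.125]]
top clamp_bar [[0.5995, 0.1329, 0.07], [0.5986, 0.1311, 0.09], [0.5978, 0.1294, 0.11], [0.5972, 0.1281, 0.125]]
```

The scene view shows the jig with the block in its mouth (scene 800x600: about 465,365) and the guard at (395,285). The spool is at (342,368) and the sanding block at (485,285). In the top view the jig is nearly aligned with the image, with the guard's front edge at row 300, the bar at (407,330) and the block at (405,378). Next I'll take a closer wrist view.

Run:
```python
from h import *
f=grab_frame("wrist");T=np.array(f["T_tool_cam"]);print(np.round(T,3).tolist(),f["fx"],f["k1"])
best=None
for yaw in (np.pi/2,-np.pi/2):
    rv=down(yaw);Rm=R.from_rotvec(rv).as_matrix()
    p=np.array([.53,.018,.36])-Rm@T[:3,3]; p[2]=max(p[2],.2)
    q=ik(p,rv);print(yaw,p,q)
    if q is not None and (best is None or abs(q[5])<best[0]): best=(abs(q[5]),p,rv)
movep(best[1],best[2])
s=get_state();f=grab_frame("wrist")
W=np.eye(4);W[:3,:3]=R.from_rotvec(s["eef_rot"]).as_matrix();W[:3,3]=s["position"];M=W@T
print(s["clock"],s["position"],s["eef_rot"],s["contact_force"])
np.savez("w1.npz",M=M,**{k:f[k] for k in("fx","fy","cx","cy","k1","img")})
cv2.imwrite("pics/w1.png",cv2.resize(f["img"][:,:,::-1],(800,600)))
for n,z in dict(press_block=.018,clamp_jig=0,back_stop=.042,foot_mount=.083,nut_top=.121,clamp_bar=.083,nut_guard=0).items():
    for d in tip_of("wrist",n)[:2]: print(n,np.round(d["centre"],1),round(d["score"],2),np.round(atz(f,d["centre"],z,M),4))
```

```text
[[-0.001, -0.954, -0.3, 0.077], [1.0, -0.001, 0.001, 0.0], [-0.001, -0.3, 0.954, -0.143], [0.0, 0.0, 0.0, 1.0]] 341.0273986482731 0.03596854202733002
1.5707963267948966 [0.60683949 0.01782579 0.21677384] [-0.09216442  0.44141602 -0.05732609  1.07205422  0.         -0.09216442]
-1.5707963267948966 [0.45316051 0.01817421 0.21677384] [-0.12292133  0.15957344 -0.45318421  0.95803868  0.          3.01867133]
4.475 [0.60686089 0.01686958 0.21678908] [ 2.43743032e-03  3.14157191e+00 -3.71145223e-04] [ 0.61277101  0.58073006 -0.64737422]
press_block [252.3  27. ] 0.59 [0.4791 0.0157 0.018 ]
clamp_jig [255.5 148.6] 0.73 [0.5925 0.0185 0.    ]
foot_mount [250.9  87.5] 0.95 [0.5307 0.0147 0.083 ]
nut_top [258.5 173.7] 0.72 [0.5897 0.0202 0.121 ]
clamp_bar [253.9 165.7] 0.96 [0.5923 0.0168 0.083 ]
```

View pics/w1.png

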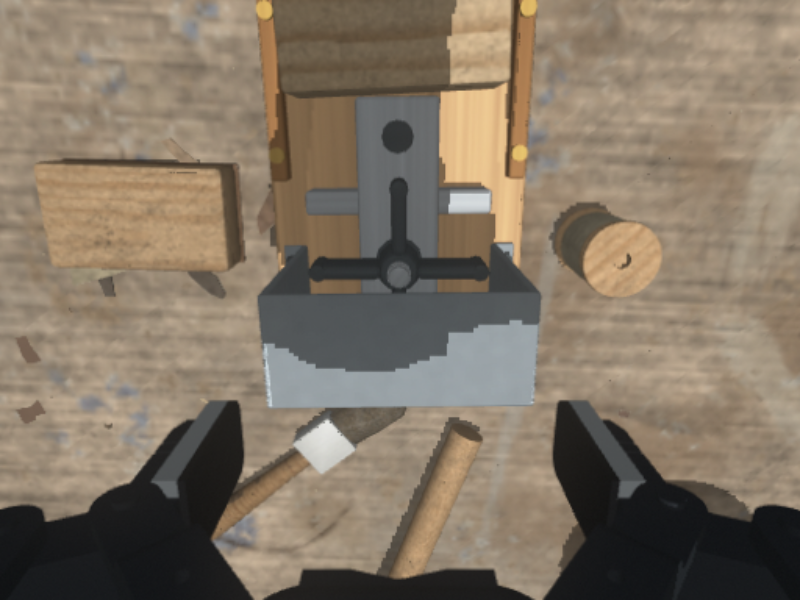

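The wrist view (800x600) shows the hub at (398,270), with wings pointing to (398,182), (315,269) and (487,269). The guard's top front edge runs from (260,296) to (540,294), the foot screw is at (398,136), and the block's rear edge runs from (284,95) to (512,83).

Run:
```python
from h import *
d=np.load("w1.npz");f={k:float(d[k]) for k in("fx","fy","cx","cy","k1")};M=d["M"]
s=512/800
for n,p,z in [("gFL",(260,296),.134),("gFR",(540,294),.134),("gBL",(268,405),.134),("gBR",(534,405),.134),("hub",(398,270),.121),("wL",(313,269),.121),("wR",(488,269),.121),("wF",(398,179),.121),("blockL",(284,95),.06),("blockR",(512,83),.06),("stopL",(306,188),.042),("stopR",(491,188),.042),("foot",(398,136),.093),("barfrontL",(357,97),.093),("barfrontR",(440,97),.093),("spool",(622,258),.059)]:
    print(n,np.round([atz(f,(p[0]*s,p[1]*s),zz,M)[:2] for zz in(z-.006,z,z+.006)],4).tolist())
```

```text
gFL [[0.5993, -0.0451], [0.5975, -0.0435], [0.5957, -0.0419]]
gFR [[0.5987, 0.0817], [0.5969, 0.0801], [0.5951, 0.0784]]
gBL [[0.6543, -0.0456], [0.6511, -0.044], [0.6479, -0.0423]]
gBR [[0.6547, 0.0831], [0.6515, 0.0814], [0.6482, 0.0797]]
hub [[0.5905, 0.0175], [0.589, 0.0175], [0.5875, 0.0175]]
wL [[0.5899, -0.0226], [0.5885, -0.0217], [0.587, -0.0207]]
wR [[0.5901, 0.0599], [0.5887, 0.0589], [0.5872, 0.0578]]
wF [[0.5486, 0.0176], [0.5481, 0.0176], [0.5477, 0.0175]]
blockL [[0.5097, -0.043], [0.5101, -0.0418], [0.5105, -0.0406]]
blockR [[0.5041, 0.0781], [0.5047, 0.0769], [0.5052, 0.0757]]
stopL [[0.5597, -0.0371], [0.5592, -0.0361], [0.5586, -0.0351]]
stopR [[0.56, 0.073], [0.5595, 0.072], [0.5589, 0.071]]
foot [[0.5304, 0.0176], [0.5304, 0.0176], [0.5303, 0.0176]]
barfrontL [[0.5127, -0.0018], [0.5131, -0.0014], [0.5135, -0.001]]
barfrontR [[0.5128, 0.0377], [0.5132, 0.0372], [0.5136, 0.0368]]
spool [[0.5991, 0.1485], [0.5977, 0.146], [0.5964, 0.1434]]
```

Run:
```python
from h import *
S=np.array([.590,.018])
grab(20)
y=np.array([0,1.,0]);a=np.radians(20);z=np.array([np.sin(a),0,-np.cos(a)])
rt=R.from_matrix(np.c_[np.cross(y,z),y,z]).as_rotvec()
movep([.41,.018,.16],rt)
move_l([.41,.018,.030],.1)
s=get_state();print(s["clock"],s["position"],s["contact_force"])
h=move_l([.473,.018,.030],.05,until_force=7)
s=get_state();print(h,s["position"],s["contact_force"])
if not h:
    h=move_l([.505,.018,.030],.015,until_force=7)
    s=get_state();print(h,s["position"],s["contact_force"],s["clock"])
sleep(.3);s=get_state();print(s["position"],s["contact_force"])
```

```text
7.9667 [0.41042855 0.01794052 0.03029603] [-1.31004297  0.4444103   0.37995865]
False [0.47317152 0.01798147 0.03017294] [0.37010808 0.42570897 0.84125841]
True [0.48968314 0.01762653 0.02916031] [ 0.04968577 -0.50975796 -0.44038749] 10.6167
[0.48876433 0.01770188 0.02868909] [ 0.08810772  0.35609189 -0.48186783]
```

Run:
```python
from h import *
move_l([.45,.018,.05],.1)
move_l([.43,.018,.16],.15)
rv=down(np.pi/2)
movep([.575,.018,.25],rv)   # camera ~.5
s=get_state();f=grab_frame("wrist");T=np.array(f["T_tool_cam"])
W=np.eye(4);W[:3,:3]=R.from_rotvec(s["eef_rot"]).as_matrix();W[:3,3]=s["position"];M=W@T
np.savez("w2.npz",M=M,**{k:f[k] for k in("fx","fy","cx","cy","k1","img")})
im=cv2.resize(f["img"][:,:,::-1],(1024,768),interpolation=cv2.INTER_CUBIC)[0:560,150:880]
cv2.imwrite("pics/w2.png",im)
print(s["clock"])
for n,z in dict(press_block=.018,clamp_jig=0,back_stop=.042,foot_mount=.083,nut_top=.117,clamp_bar=.083).items():
    for d in tip_of("wrist",n)[:1]: print(n,np.round(d["centre"],1),round(d["score"],2),np.round(atz(f,d["centre"],z,M),4))
```

```text
13.2167
press_block [251.7 120.7] 0.68 [0.5312 0.0146 0.018 ]
clamp_jig [255.1 190.1] 0.38 [0.6143 0.0182 0.    ]
back_stop [253.3 204.8] 0.31 [0.6184 0.0162 0.042 ]
foot_mount [251.6 126.4] 0.82 [0.5303 0.015  0.083 ]
nut_top [256.4 204.9] 0.86 [0.5925 0.0192 0.117 ]
clamp_bar [252.3 191.4] 0.83 [0.5908 0.0155 0.083 ]
```

View pics/w2.png

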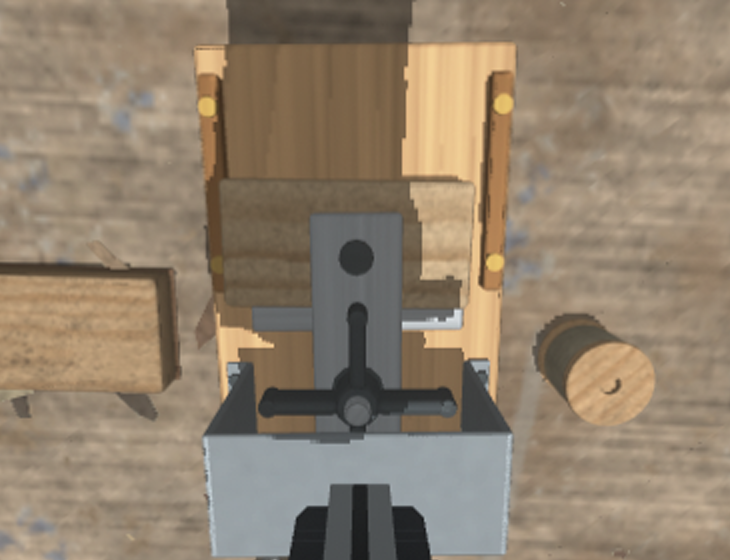

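The block now lies against the stop. In the crop its front edge runs from (222,179) to (474,182), and its rear edge meets the stop at row ~306. I'll check squareness in numbers and measure the nut.

```bash
python3 - <<'E'
from h import *
d=np.load("w2.npz");f={k:float(d[k]) for k in("fx","fy","cx","cy","k1")};M=d["M"]
for n,p,z in [("bFL",(222,179),.06),("bFR",(474,182),.06),("bRL",(225,305),.06),("bRR",(465,307),.06),("stRL",(252,330),.042),("stRR",(462,329),.042),("jigL",(195,45),.018),("jigR",(517,43),.018),("gFL",(204,435),.134),("gFR",(512,433),.134),("wL",(259,402),.117),("wR",(458,402),.117),("hubtop",(357,410),.128),("barL",(311,213),.09),("barR",(402,213),.09)]:
    print(n,np.round(atz(f,((p[0]+150)/2,p[1]/2),z,M)[:2],4))
from skimage import x if False else None
E
python3 - <<'E'
import sys;sys.path.insert(0,'.')
from h import *
d=np.load("w2.npz");g=cv2.cvtColor(d["img"],cv2.COLOR_RGB2GRAY).astype(float);f={k:float(d[k]) for k in("fx","fy","cx","cy","k1")};M=d["M"]
def edge(cols,r0,r1,z):
    P=[]
    for c in cols:
        gr=np.abs(np.diff(g[r0:r1,c-1:c+2].mean(1)));r=r0+(gr*np.arange(len(gr))).sum()/gr.sum() if 0 else r0+gr.argmax()+.5
        P.append(atz(f,(c,r),z,M)[:2])
    P=np.array(P);k=np.polyfit(P[:,1],P[:,0],1);k=np.polyfit(*(P[abs(P[:,0]-np.polyval(k,P[:,1]))<.002].T[::-1]),1)
    print(np.degrees(k[0]),np.polyval(k,.018))
edge(range(190,305,3),84,96,.06); edge([*range(205,228,3)]+[*range(280,304,3)],160,169,.042); edge(range(182,330,3),18,27,.018); edge(range(180,325,3),212,222,.134)
E
```

```text
0.20870604415275984 0.4986421685483036
-3.5928134103599727 0.5725657497525282
-0.1451800874006647 0.4361250515154852
-0.40959813894591324 0.5973221114745811  File "<stdin>", line 5
    from skimage import x if False else None
                          ^^
SyntaxError: invalid syntax
```

The block is square within about 0.5°, but a second, slower push is cheap and makes sure it is seated.

Run:
```python
from h import *
y=np.array([0,1.,0]);a=np.radians(20);z=np.array([np.sin(a),0,-np.cos(a)])
rt=R.from_matrix(np.c_[np.cross(y,z),y,z]).as_rotvec()
movep([.43,.015,.16],rt)
move_l([.46,.015,.030],.12)
h=move_l([.482,.015,.030],.05,until_force=10);print(h)
for F in (5,13):
    h=move_l([.51,.015,.030],.012,until_force=F)
    s=get_state();print(h,s["position"],s["contact_force"],s["clock"])
sleep(.2);s=get_state();print(s["position"],s["contact_force"])
move_l([.45,.015,.05],.1)
move_l([.43,.015,.17],.15)
rv=down(np.pi/2)
movep([.575,.018,.25],rv)
s=get_state();f=grab_frame("wrist");T=np.array(f["T_tool_cam"])
W=np.eye(4);W[:3,:3]=R.from_rotvec(s["eef_rot"]).as_matrix();W[:3,3]=s["position"];M=W@T
g=cv2.cvtColor(f["img"],cv2.COLOR_RGB2GRAY).astype(float)
P=[]
for c in range(190,305,3):
    gr=np.abs(np.diff(g[82:100,c-1:c+2].mean(1)));P.append(atz(f,(c,82+gr.argmax()+.5),.06,M)[:2])
P=np.array(P);k=np.polyfit(P[:,1],P[:,0],1);k=np.polyfit(*(P[abs(P[:,0]-np.polyval(k,P[:,1]))<.002].T[::-1]),1)
print(np.degrees(k[0]),np.polyval(k,.018),s["clock"],s["q"])
```

```text
False
True [0.48974542 0.01499916 0.02932971] [-0.53621416 -0.4060882  -0.05790228] 17.2667
True [0.4898935  0.01517227 0.02782184] [ 0.49203259 -0.43421249  1.01608511] 17.9333
[0.48967528 0.01518945 0.02765503] [0.14358189 0.29293163 0.08710908]
-0.31311063149208324 0.49849102644083293 20.4917 [-9.69828838e-02  3.63470222e-01 -9.50858947e-02  1.11543270e+00
  9.31036439e-06 -9.70845873e-02]
```

```bash
cat >> h.py <<'E'
S=np.array([.590,.018]);RC=.038;T0=.0145
def pose(phi,t,z):  # phi deg of wing, finger t behind (ccw), outer edge leading by 5 deg
    a=np.radians(phi);u=np.array([np.cos(a),np.sin(a)]);v=np.array([-u[1],u[0]])
    return np.r_[S+RC*u+t*v,z],down(a-np.radians(5))
def torque(s,s0):
    F=s["contact_force"]-s0["contact_force"];p=s["position"][:2]-S
    return p[0]*F[1]-p[1]*F[0], np.linalg.norm(F[:2]), (s["wrist_torque"]-s0["wrist_torque"])[2]
def phi_of(s):  # wing angle for finger in contact
    e=s["position"][:2]-S;return np.degrees(np.arctan2(e[1],e[0])-np.arctan2(T0,RC))%360
E
python3 - <<'E'
from h import *
z=.106
p,r=pose(180,.024,.16);movep(p,r)
p,r=pose(180,.024,z);print(move_l(p,.1,until_force=15))
sleep(.2);s0=get_state();print(s0["clock"],s0["position"],s0["q"][5])
p,r=pose(180,.016,z);print(move_l(p,.03,until_force=15))
for phi in range(175,114,-10):
    p,r=pose(phi,T0,z-.004*np.radians(180-phi))
    h=move_l(p,.03,rot=r,until_force=20)
    s=get_state();print(phi,h,round(phi_of(s),1),np.round(torque(s,s0),3),np.round(s["contact_force"],1),round(s["clock"],2))
f=grab_frame("top")
cv2.imwrite("pics/t3.png",cv2.resize(f["img"][130:260,190:340,::-1],(750,650)[:1]+(600,)))
E
```

```text
False
22.8 [ 0.55262782 -0.00607453  0.10678078] -1.6280956079771245
False
175 False 175.7 [ 0.101  2.494 -0.025] [ 0.9 -2.1  0.1] 23.53
165 False 165.4 [ 0.095  2.605 -0.039] [-0.5 -2.1 -0.4] 23.92
155 False 155.2 [ 0.098  2.414 -0.033] [ 0.3 -2.1 -0.6] 24.3
145 False 145.0 [ 0.09   2.273 -0.063] [ 0.4 -2.   0. ] 24.68
135 False 135.1 [ 0.119  2.956 -0.057] [-0.3 -2.6  0.4] 25.07
125 False 125.1 [ 0.144  3.57  -0.006] [-1.1 -2.9  0.6] 25.45
115 False 115.1 [ 0.134  3.297 -0.044] [-1.6 -2.3  0.9] 25.83
```

View pics/t3.png

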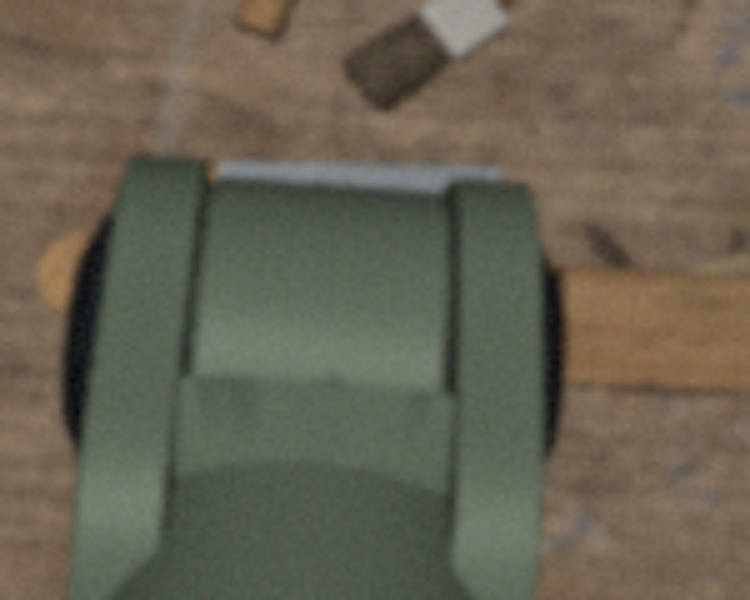

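The arm hides the jig in this top view, but the guard's edge and both bystanders are still in place. The force readings show the wing being turned. Next is stroke 2, with force monitoring.

Run:
```python
from h import *
z0=.106-.004*np.radians(65)
p,r=pose(115,.024,z0);move_l(p,.08,rot=r)
p,r=pose(115,.026,.15);move_l(p,.15,rot=r)
p,r=pose(205,.024,.15);move_l(p,.15,rot=r)
p,r=pose(205,.024,z0);print(move_l(p,.1,until_force=15))
sleep(.2);s0=get_state();print(s0["clock"],s0["position"],s0["q"][5])
p,r=pose(205,.017,z0);print(move_l(p,.03,rot=r,until_force=7.8))
for phi in range(202,99,-5):
    p,r=pose(phi,T0,z0-.004*np.radians(205-phi))
    h=move_l(p,.025,rot=r,until_force=4.2)
    s=get_state();q=torque(s,s0);print(phi,h,round(phi_of(s),1),np.round(q,3),round(s["clock"],2))
    if h or q[0]>.2: break
```

```text
False
29.175 [ 0.56637185 -0.0199083   0.1022622 ] -2.085261304504615
False
202 False 203.0 [0.125 3.083 0.027] 29.89
197 False 197.7 [0.153 3.776 0.044] 30.18
192 False 192.3 [0.119 3.252 0.029] 30.48
187 False 187.1 [0.091 2.26  0.014] 30.77
182 False 182.0 [0.099 3.655 0.017] 31.06
177 False 177.0 [0.098 2.503 0.07 ] 31.35
172 False 172.0 [ 0.097  2.489 -0.006] 31.64
167 False 167.2 [0.139 3.498 0.03 ] 31.93
162 False 162.5 [0.172 4.283 0.038] 32.23
157 False 157.7 [0.17  4.338 0.026] 32.52
152 False 153.1 [0.178 4.389 0.023] 32.81
147 False 148.5 [ 1.950e-01  4.788e+00 -2.000e-03] 33.1
142 False 144.0 [ 2.820e-01  6.977e+00 -4.000e-03] 33.39
```

Run:
```python
from h import *
s=get_state();z=s["position"][2]
p,r=pose(144,T0+.005,z);move_l(p,.05,rot=r);sleep(.3)
s0=get_state();print(s0["clock"])
for F in (6.5,7.8):
    p,r=pose(144,T0+.004,z);move_l(p,.03,rot=r);sleep(.2);s0=get_state()
    p,r=pose(144,T0-.006,z);h=move_l(p,.006,until_force=F)
    s=get_state();e=s["position"][:2]-S
    print(F,h,round(phi_of(s),2),np.round(torque(s,s0),3),round(s["clock"],2))
```

```text
33.9667
6.5 True 144.24 [-0.008  0.191  0.023] 35.38
7.8 True 144.18 [ 7.70e-02  2.01e+00 -2.00e-03] 36.85
```

The nut doesn't move at 7.8 N (0.32 N m). The last turning step stayed below 9 N (0.37 N m). That puts the clamping force at about 30–42 N, so it's snug. I'll withdraw and take a final look.

Run:
```python
from h import *
s=get_state();z=s["position"][2]
p,r=pose(144,T0+.010,z);move_l(p,.05,rot=r)
p,r=pose(144,T0+.010,.17);move_l(p,.12)
movep([.575,.018,.25],down(np.pi/2));sleep(.3)
s=get_state();f=grab_frame("wrist");print(s["clock"],s["contact_force"])
cv2.imwrite("pics/w4.png",cv2.resize(f["img"][:,:,::-1],(1024,768),interpolation=cv2.INTER_CUBIC)[0:560,150:880])
```

```text
39.075 [-0.63099432 -1.24037385  0.68009421]
```

View pics/w4.png

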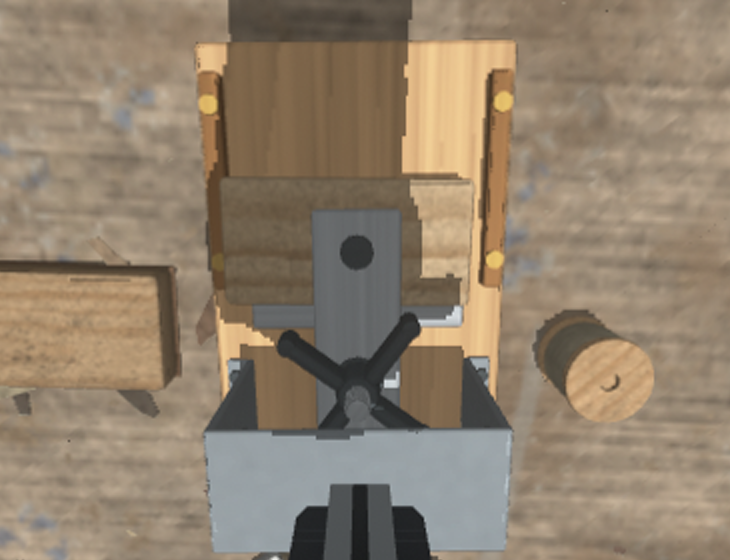

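The block (front edge at row ~178) still sits squarely on the stop. The nut wings have turned to (410,322) and (288,343), and the spool and sanding block haven't moved.

```bash
python3 -c "
from cell import *
print(sign_off())"
```

```text
the job is handed in; nothing more can be done
None
```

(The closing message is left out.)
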